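# Fit the end stop and hold a lens barrel down in the V-block

### The arm

A 7-joint arm with a two-finger parallel gripper is mounted at the origin on a cart in front of the work surface, level with it; the furniture and walls round the work are solid. World frame = base frame: x ahead of the robot, y to its left, z up, the work surface at z = 0. Lengths are in m, angles in rad, forces in N, time in s.
With the tool pointing down it reaches from about 0.425 to 0.875 m from the base axis. Payload 4.7 kg.
Tool frame: the origin (TCP) lies on the centre line of the jaws, within the pads' length; the fingertips stand 8 mm ahead of it and the grasp point (between the pads) lies 11 mm behind it; z points along the fingers, y is the direction in which the jaws open and shut (so a half turn about z gives the same grasp; the last joint's range is limited). The gripper opens to 87 mm and grips with 3 to 60 N. Pads are 19 mm wide; open, the fingers measure 117 mm over their backs; the gripper's body (75 mm by 190 mm) begins 51 mm behind the grasp point.
Start: joints at [1.332, 0.321, -0.07, 1.45, 0.023, 1.371, -0.057], TCP at [0.163, -0.629, 0.231] pointing down, gripper open.
Joint ranges: [-2.86, 2.86], [-0.3, 2.09], [-1.38, 1.24], [0.06, 2.45], [-1.56, 4.7], [0.09, 2.05], [-2.69, 2.69]. Speed limits (rad/s): [2.57, 2.57, 3.14, 3.14, 3.14, 3.14, 3.14].

### API

Orientations are given as a rotation vector (axis times angle).
In Python, from bench import ctrl, cams, workorder gives the robot as it stands. The module is installed in compiled form; this text tells all that it offers.
- The arm moves only by the tool carry_out, never from a script. Its argument "rows" is a list of rows, each an object with "offset": the shift along the tool's x, y, z in m, a list of three; "rot": the turn, a rotation vector about the tool's x, y, z in degrees, a list of three; "gripper": the opening, from 0 (shut) to 1 (fully open). In form: [{"offset": [dx, dy, dz], "rot": [rx, ry, rz], "gripper": gripper}, ...]. A call has 1 to 10 rows; each row shifts and turns the commanded pose from where the row before left it, along the tool's axes as they then stand; what a row does not reach is not made up. A row lasts 1/8 s, in which the tool goes at most 62.5 mm and 10.7 degrees, less where a joint would pass 70% of its speed; a pose out of reach is approached as far as the arm can. A call is refused whole if a number of a shift passes 0.0625 or a number of a turn 10.7, either way. A call with a gripper value outside its range is refused whole. The fingers move at their own pace and stop on an object; "grip_force" is the grip in N (left out, the last holds). Time passes only in rows, so rows that do not move let the fingers close. It gives the time, the measured TCP pose, the force and the opening at its end, in the units of the state.
- ctrl.get_state(): the state, without advancing time (a new reading comes with each control period).
- cams.get_image(name): name is "side" or "top" or "wrist"; returns a dict with "img" (384x512x3 uint8, red, green, blue), "vfov" (degrees; the focal length in pixels is half the picture's height over the tangent of half this angle, whatever the lens; pixels are square), "cx", "cy" (the principal point, pixels), "R" (3x3) and "t" (3): a world point X has camera coordinates R X + t. Camera axes: x right, y down, z forward; pixel columns grow to the right and rows downward; lengths in m; the calibration is good to about 2 mm. A picture is of the moment at which its call begins. There is no depth.
- workorder.close_job(): hands the job in, once; it reports no verdict.
The state is a dict: "time": time; "joint_positions": joint angles; "qd": joint speeds; "joint_torque": joint torques, N m; "position": TCP position; "tool_rot": TCP orientation; "ft_force": force on the tool from outside, world axes, zero at the start; "torque": the same for the moment, N m; "grip_width": opening from 0.0 (shut) to 1.0 (fully open).
Only numpy, scipy, OpenCV 4.12 (cv2) and the standard library are available. Lean on these libraries where they do the work, as an engineer would, in place of code of your own. Each camera call takes 0.05 s, during which the arm holds its last target.

### The job

Get the lens barrel ready for measuring: first take the steel stop plate out of its wooden rack and slide it upright, edge down, fully home into the slot at the end of the steel V-block, and leave it there. Then take the lens barrel from its wooden rest, lay it along the V with its end up against the stop plate, and press it gently but firmly down (about 10 N) so that it bears on both faces of the V. Finish while still gripping the barrel and holding it pressed down; do not let go, and leave the other things on the bench where they are.

Things in the scene. Friction and masses are not known exactly. Their poses are not given: they have to be found in the camera images.
- vblock: Steel V-block jig, fixed to the bench. Origin: on the bench under the middle of the V; z up, y along the V toward the end with the slot, x across. Base 66 mm (x), y = -61 to +79 mm, 10 mm thick. Two V-rests 20 mm long at y = -42 and +42 mm; between them (y = -32 to +32 mm) fingers can reach down to the base (screw heads 3 mm high). Slot block: y = 53 to 79 mm, 32 mm high.
- seat (a point): Where the barrel's axis runs when it lies in the V, at the middle of the V: 51.2 mm above the bench, y = 0 of the jig; axes as the jig's. With the stop plate home, a barrel touching it has its centre about 3.5 mm (0 to 7) from here along +y.
- slot_floor (a point): Middle of the floor of the jig's slot, 66 mm from the jig's origin along its +y, 8 mm above the bench; axes as the jig's. The slot is 49 mm long (along x), 7.5 mm wide (along y), 24 mm deep, open upward, its mouth bevelled by 3 mm (mouth 32 mm above the bench).
- v_near: The V's face pieces on the jig's -x side (origin and axes as the jig's). The V opens upward at 90 degrees: lowest line 30 mm above the bench, top of the rests 54 mm, 48 mm wide at the top. A seated barrel touches each face 10.6 mm beside and 10.6 mm below the seat line. Faces honed and oiled: slippery (friction about 0.15).
- v_far: The same on the jig's +x side.
- rack: Wooden block 80 x 50 x 32 mm fixed to the bench, in whose slot (along its x, same size as the jig's) the stop plate starts. Origin: centre of its underside. It may stand left or right of the jig.
- plate: Steel stop plate, loose, 0.09 to 0.18 kg, standing upright. Blade 44 mm wide (its x), 5 mm thick (its y), 74 mm high, with a grip bar 44 x 12 x 20 mm along its top (94 mm high in all). Origin: middle of the lower edge; z up.
- plate_grip (a point): Centre of the plate's grip bar, 84 mm above the lower edge; the bar is 12 mm thick along y (fingers close along y) and 44 mm long along x.
- plate_stop (a point): Point in the middle of the plate's thickness, 43.2 mm above the lower edge: at the height of the barrel's axis when the plate is home. The plate's faces are 2.5 mm from it along y.
- plate_foot (a point): Middle of the plate's lower edge, axes as the plate's. Home: this lies at the slot floor.
- rest: Low wooden rest fixed to the bench, left or right of the jig, 44 x 110 x 25 mm, in which the barrel starts; origin centre of underside, y along the barrel. Its two saddles (44 mm wide) stand 37 to 51 mm either side of the middle; between them only a strip 22 mm wide and 8 mm high, so fingers have room beside the barrel's middle.
- barrel: Dark steel lens barrel, loose, 0.1 to 0.21 kg: plain cylinder 30 mm in diameter, 120 mm long, lying level with a lens in each end (either end may go to the stop). Origin at its centre; its x runs along the axis.
- barrel_center (a point): Centre of the lens barrel (on its axis, half-way along); x along the axis. It lies 31 mm above the bench at the start.
- loupe: Bystander: black waisted eye loupe, 35 mm wide, 39 mm high; loose. Origin centre of its underside.
- oiler: Bystander: small dark bottle with a white pointed cap, 23 mm wide, 75 mm high; loose. Origin centre of its underside.
- wooden_box: Bystander: pale round box, 42 mm wide, 20 mm high; loose. Origin centre of its underside.
- die: Bystander: dark steel press die, 28 mm wide, 20 mm high; loose. Origin centre of its underside.
- tape: Bystander: roll of tape, 52 mm wide, 18 mm high; loose. Origin centre of its underside.
- brass_die: Bystander: brass press die, 22 mm wide, 26 mm high; loose. Origin centre of its underside.

How it is judged:
On the way, in this order (a step that is already met when the one before it is completed fails the run):
1. the stop plate stands fully home in the V-block's slot, let go by the gripper (distance between plate_foot and slot_floor below 0.006 m and angle between plate_foot's own z axis and vertical below 0.2 rad and angle between the y axis of plate_foot and the y axis of vblock, either way round below 0.2 rad and contact force between the fingers and plate below 0.1 N), for 0.2 s.
2. the lens barrel lies in the V with its end at the stop plate (distance between barrel_center and plate_stop below 0.0675 m and x of barrel_center in the frame of seat between -0.002 and 0.002 m and z of barrel_center in the frame of seat between -0.003 and 0.002 m and y of barrel_center in the frame of seat below 0.012 m and angle between the x axis of barrel_center and the y axis of vblock, either way round below 0.05 rad), for 0.2 s.
At the end, for the whole second after the job is handed in: Plate home (foot within 6 mm of slot floor, upright within 0.2 rad), not touched; barrel in the V (axis within 2 mm sideways, +2/-3 mm in height, 0.05 rad), end within about 5 mm of the plate, 3 to 25 N on each V face, gripped by the fingers and still (all of step 1 and all of step 2 and contact force between barrel and v_near between 3 and 25 N and contact force between barrel and v_far between 3 and 25 N and contact force between the fingers and barrel above 2 N and linear speed of barrel below 0.01 m/s); the arm keeps its last pose, push and grip.
It fails at once if one of the bystanders is moved by more than 25 mm (distance of any of loupe, oiler, wooden_box, die, tape, brass_die from where it was at the start of the episode above 0.025 m).
It also fails if it takes over 64 s, if anything falls off the work surface, if the arm or the gripper's body presses on something with over 40 N, if the wrist force passes 120 N, or if a joint passes its speed limit or range.

## Working session

There is one attempt and no reset: what is moved stays moved. The work goes in short steps, Python scripts to look and compute and a tool call to move; the robot and the scene stay as the last step left them, time stands still between calls to the robot, and variables do not carry over. Pictures are saved under pics/ and viewed, and the job is handed in when it is done.

Besides the shell and the picture viewer there is one more tool, called after "Emit:" by a JSON object that holds its "method" and its "body", one argument or row to a line. carry_out: Moves the arm, as the interface text tells. Its arguments: {"type":"object","properties":{"rows":{"type":"array"},"grip_force":{"type":"number"}},"required":["rows"]}

```bash
mkdir -p pics; ls; python3 - <<'E'
from bench import ctrl,cams,workorder
import cv2,numpy as np
print(ctrl.get_state())
for n in ["side","top","wrist"]:
    d=cams.get_image(n)
    cv2.imwrite(f"pics/{n}0.png",d["img"][:,:,::-1])
    print(n,{k:np.round(v,3).tolist() for k,v in d.items() if k!="img"}, (-np.array(d["R"]).T@d["t"]).round(3))
E
```

```text
pics
{'time': 0.0, 'joint_positions': array([ 1.33207306,  0.32182169, -0.07008959,  1.45165227,  0.02258924,
        1.37079278, -0.05690627]), 'qd': array([-0.00166317, -0.00063277,  0.00151526,  0.00159822, -0.00132504,
       -0.00108408, -0.0022853 ]), 'joint_torque': array([-7.81028521e-04, -4.91299438e+01, -4.04430740e-01, -3.12535250e+01,
       -6.39495696e-02,  4.35906218e-02,  1.52130874e-04]), 'position': array([ 0.16241718, -0.6288361 ,  0.22947379]), 'tool_rot': array([-3.11467510e+00, -3.95883479e-01,  5.05600098e-04]), 'ft_force': array([ 0.30908668, -0.52070798, -0.04530222]), 'torque': array([ 0.02825615,  0.03976834, -0.00129714]), 'grip_width': 0.9964170702668078}
side {'vfov': 45.288, 'cx': 250.669, 'cy': 190.193, 'R': [[0.92, -0.392, 0.007], [-0.28, -0.669, -0.688], [0.275, 0.631, -0.725]], 't': [-0.543, 0.205, 1.089]} [ 0.257 -0.763  0.935]
top {'vfov': 45.317, 'cx': 255.059, 'cy': 195.593, 'R': [[-0.029, -1.0, -0.007], [-0.995, 0.029, -0.1], [0.1, 0.004, -0.995]], 't': [-0.022, 0.6, 1.314]} [ 0.465 -0.046  1.367]
wrist {'vfov': 62.535, 'cx': 260.179, 'cy': 195.628, 'R': [[0.25, -0.968, -0.001], [-0.922, -0.238, 0.305], [-0.296, -0.076, -0.952]], 't': [-0.648, -0.038, 0.391]} [ 0.243 -0.607  0.383]
```

View pics/top0.png

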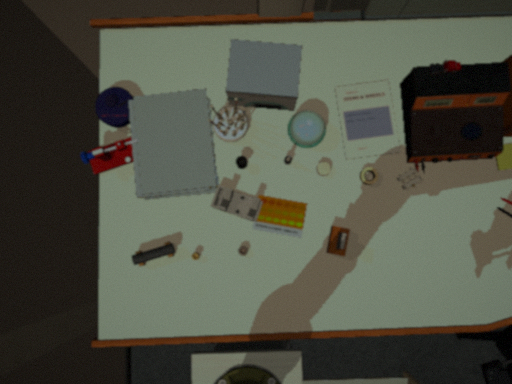

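View pics/side0.png

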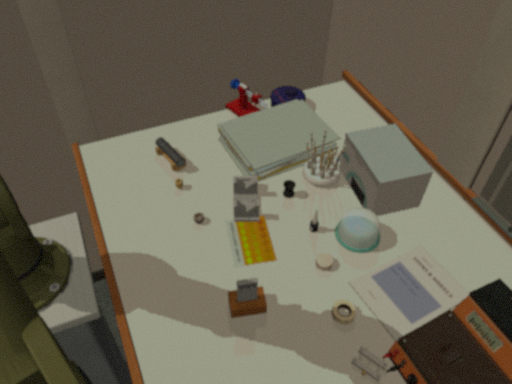

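View pics/wrist0.png

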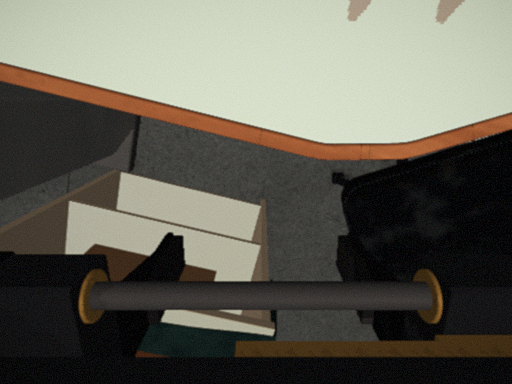

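```bash
python3 - <<'E'
import cv2
t=cv2.imread("pics/top0.png"); s=cv2.imread("pics/side0.png")
a=cv2.resize(t[180:290,120:360],None,fx=3.3,fy=3.3,interpolation=cv2.INTER_CUBIC)
cv2.imwrite("pics/topz.png",a)
cv2.imwrite("pics/sidez.png",cv2.resize(s[130:330,140:340],None,fx=3,fy=3,interpolation=cv2.INTER_CUBIC))
E
```

```text
(no output)
```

View pics/topz.png

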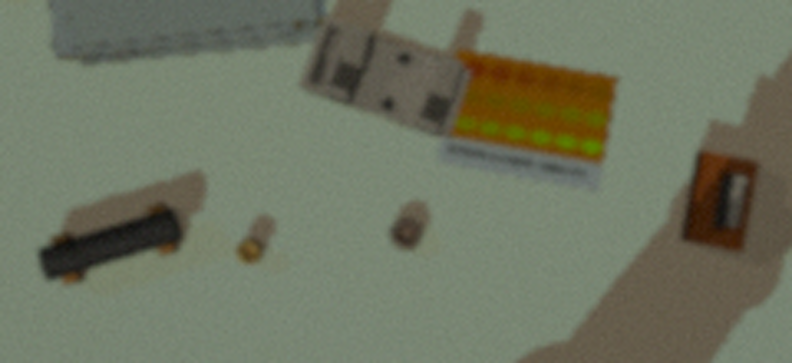

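View pics/sidez.png

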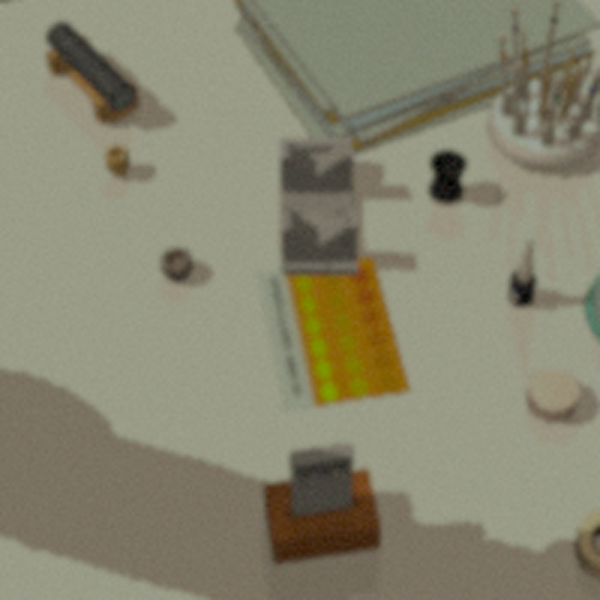

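```bash
cat > h.py <<'E'
import numpy as np,cv2
from scipy.spatial.transform import Rotation as Ro
from bench import ctrl,cams,workorder
def snap(n,fn=None):
    d=cams.get_image(n)
    d["f"]=d["img"].shape[0]/2/np.tan(np.radians(d["vfov"])/2)
    d["R"]=np.array(d["R"]);d["t"]=np.array(d["t"])
    if fn:
        cv2.imwrite(f"pics/{fn}.png",d["img"][:,:,::-1]); 
        import pickle; pickle.dump(d,open(f"pics/{fn}.pkl","wb"))
    return d
def load(fn):
    import pickle; return pickle.load(open(f"pics/{fn}.pkl","rb"))
def ray(d,u,v):
    r=d["R"].T@np.array([(u-d["cx"])/d["f"],(v-d["cy"])/d["f"],1.])
    return -d["R"].T@d["t"], r
def plane(d,u,v,z):
    c,r=ray(d,u,v); return c+r*(z-c[2])/r[2]
def proj(d,X):
    p=d["R"]@np.array(X)+d["t"]; return np.array([d["cx"]+d["f"]*p[0]/p[2],d["cy"]+d["f"]*p[1]/p[2]])
def tri(*obs):
    A=np.zeros((3,3));b=np.zeros(3)
    for d,u,v in obs:
        c,r=ray(d,u,v); r=r/np.linalg.norm(r);P=np.eye(3)-np.outer(r,r);A+=P;b+=P@c
    return np.linalg.solve(A,b)
E
python3 - <<'E'
from h import *
d=snap("top","top1")
z=lambda u,v:(120+u/3.3,180+v/3.3)
for n,(u,v),h in [("rackTL",(697,152),.032),("rackTR",(757,162),.032),("rackBR",(742,248),.032),("rackBL",(684,240),.032),("barrelL",(45,262),.031),("barrelR",(172,225),.031),("jigTL",(322,28),.01),("jigBL",(303,85),.01),("jigBR",(447,133),.01),("jigTR",(470,65),.01),("plate",(733,198),.094)]:
    print(n,plane(d,*z(u,v),h).round(3))
s=ctrl.get_state();print(s["time"]);Rt=Ro.from_rotvec(s["tool_rot"]).as_matrix();print(Rt.round(3))
w=snap("wrist"); C=-w["R"].T@w["t"]
print("cam in tool",Rt.T@(C-s["position"]), "\n",(w["R"]@Rt).round(3))
E
```

```text
rackTL [ 0.503 -0.258  0.032]
rackTR [ 0.493 -0.31   0.032]
rackBR [ 0.419 -0.293  0.032]
rackBL [ 0.427 -0.243  0.032]
barrelL [0.424 0.316 0.031]
barrelR [0.453 0.204 0.031]
jigTL [0.625 0.071 0.01 ]
jigBL [0.574 0.089 0.01 ]
jigBR [ 0.528 -0.039  0.01 ]
jigTR [ 0.588 -0.061  0.01 ]
plate [ 0.463 -0.276  0.094]
0.2
[[ 0.968  0.25  -0.   ]
 [ 0.25  -0.968  0.001]
 [-0.    -0.001 -1.   ]]
cam in tool [ 0.08338638 -0.00134371 -0.1535064 ] 
 [[ 0.     1.    -0.001]
 [-0.952 -0.    -0.305]
 [-0.305  0.001  0.952]]
```

Emit:
{"method": "carry_out", "body": {
  "rows": [
    {"offset":[0.047,-0.033,0],"rot":[0,0,0],"gripper":1},
    {"offset":[0.047,-0.033,0],"rot":[0,0,0],"gripper":1},
    {"offset":[0.047,-0.033,0],"rot":[0,0,0],"gripper":1},
    {"offset":[0.047,-0.033,0],"rot":[0,0,0],"gripper":1},
    {"offset":[0.047,-0.033,0],"rot":[0,0,0],"gripper":1},
    {"offset":[0.047,-0.033,0],"rot":[0,0,0],"gripper":1},
    {"offset":[0.047,-0.033,0],"rot":[0,0,0],"gripper":1},
    {"offset":[0.047,-0.033,0],"rot":[0,0,8],"gripper":1},
    {"offset":[0,0,0],"rot":[0,0,9],"gripper":1},
    {"offset":[0,0,0],"rot":[0,0,9],"gripper":1}
  ]
}}

```text
time: 1.5
position: [0.4611, -0.2787, 0.2305]
tool_rot: [3.125, -0.32, -0.0]
ft_force: [-0.1, -0.7, -0.2]
grip_width: 1.0
```

```bash
python3 - <<'E'
from h import *
w=snap("wrist","w1"); s=ctrl.get_state();print(s["time"],s["position"].round(4),Ro.from_rotvec(s["tool_rot"]).as_matrix().round(3).tolist(),s["qd"].round(2))
cv2.imwrite("pics/w1b.png",cv2.resize(w["img"][:,:,::-1],(768,576),interpolation=cv2.INTER_CUBIC))
snap("top","top2");snap("side","side2")
E
```

```text
1.55 [ 0.4608 -0.2792  0.2305] [[0.978, -0.208, -0.0], [-0.208, -0.978, -0.0], [-0.0, 0.0, -1.0]] [ 0.02  0.    0.    0.    0.   -0.    0.26]
```

View pics/w1b.png

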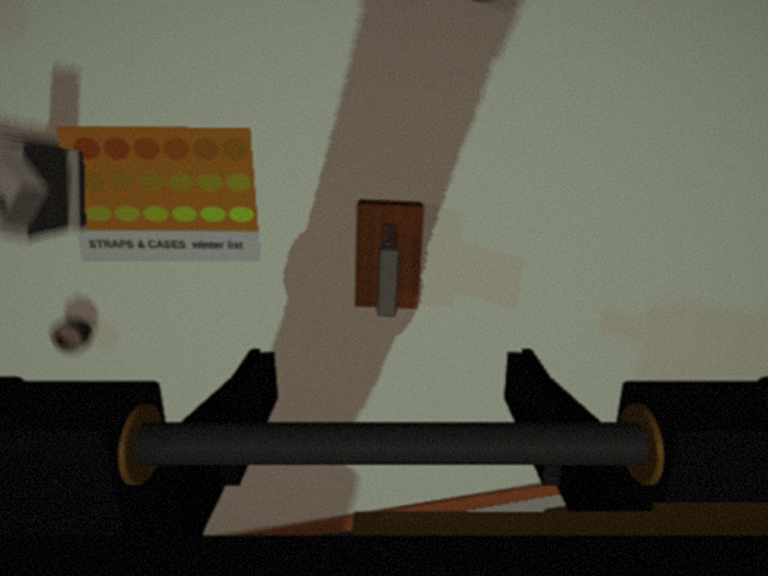

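```bash
python3 - <<'E'
from h import *
w=snap("wrist","w2"); s=ctrl.get_state();print(s["position"].round(4),s["tool_rot"],abs(s["qd"]).max().round(3))
cv2.imwrite("pics/w2b.png",cv2.resize(w["img"][120:220,210:310,::-1],(600,600),interpolation=cv2.INTER_CUBIC))
E
```

```text
[ 0.4605 -0.2797  0.2305] [ 3.12612829e+00 -3.10706784e-01 -2.55779296e-04] 0.004
```

View pics/w2b.png

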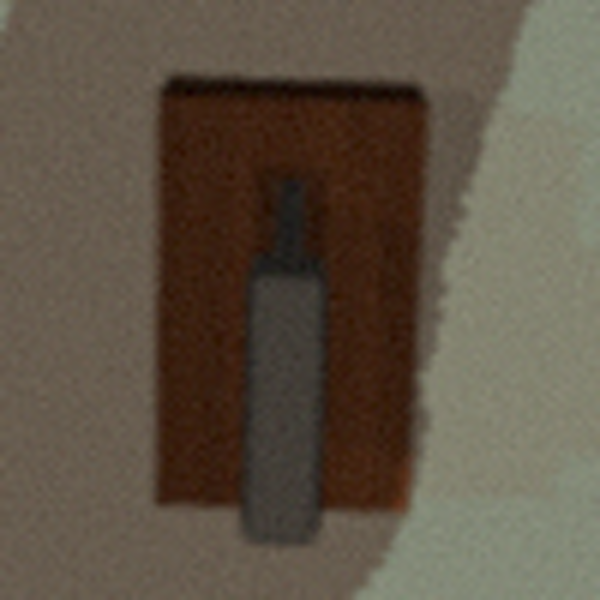

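```bash
python3 - <<'E'
from h import *
w=load("w2"); s=ctrl.get_state()
q=lambda u,v,z:plane(w,210+u/6-.4,120+v/6-.4,z)
P=[q(*c,.102) for c in [(252,276),(324,276),(319,543),(244,543)]]
rk=[q(*c,.032) for c in [(162,92),(427,98),(408,510),(156,503)]]
for a in (P,rk):
    a=np.array(a);print(a.mean(0).round(4),[np.linalg.norm(a[i]-a[i-1]).round(4) for i in range(4)])
    e=(a[0]+a[1]-a[2]-a[3])/2;print(np.degrees(np.arctan2(e[1],e[0])))
R=Ro.from_rotvec(s["tool_rot"]).as_matrix();print(np.degrees(np.arctan2(R[1,0],R[0,0])))
c=np.array(P).mean(0);c[2]=.092
print("in tool",R.T@(c-s["position"]))
E
```

```text
[ 0.4609 -0.2763  0.102 ] [np.float64(0.0431), np.float64(0.0109), np.float64(0.0431), np.float64(0.0119)]
-12.872105839517344
[ 0.461  -0.2764  0.032 ] [np.float64(0.0799), np.float64(0.0487), np.float64(0.0802), np.float64(0.0495)]
-13.19948842470807
-11.352006085484486
in tool [-0.00020097 -0.00342549  0.13849497]
```

Emit:
{"method": "carry_out", "body": {
  "rows": [
    {"offset":[0.009,-0.052,0],"rot":[0,0,0],"gripper":1},
    {"offset":[0.009,-0.052,0],"rot":[0,0,0],"gripper":1},
    {"offset":[0.009,-0.052,0],"rot":[0,0,0],"gripper":1},
    {"offset":[0.009,-0.052,0],"rot":[0,0,0],"gripper":1},
    {"offset":[0.009,-0.052,0],"rot":[0,0,0],"gripper":1},
    {"offset":[0.009,-0.052,0],"rot":[0,0,9],"gripper":1},
    {"offset":[0,0,0],"rot":[0,0,0],"gripper":1},
    {"offset":[0,0,0],"rot":[0,0,0],"gripper":1}
  ]
}}

```text
time: 2.7
position: [0.5756, 0.0145, 0.2303]
tool_rot: [3.091, -0.556, -0.001]
ft_force: [-0.1, -0.2, -0.7]
grip_width: 1.001
```

```bash
python3 - <<'E'
from h import *
w=snap("wrist","w3"); s=ctrl.get_state();print(s["position"].round(4),s["tool_rot"],abs(s["qd"]).max().round(3),s["joint_positions"].round(2))
cv2.imwrite("pics/w3b.png",cv2.resize(w["img"][60:260,120:386,::-1],(798,600),interpolation=cv2.INTER_CUBIC))
E
```

```text
[0.5756 0.0136 0.2303] [ 3.09033395e+00 -5.59404886e-01 -6.48447529e-04] 0.015 [ 0.46  0.21 -0.61  1.62  0.12  1.35 -2.09]
```

View pics/w3b.png

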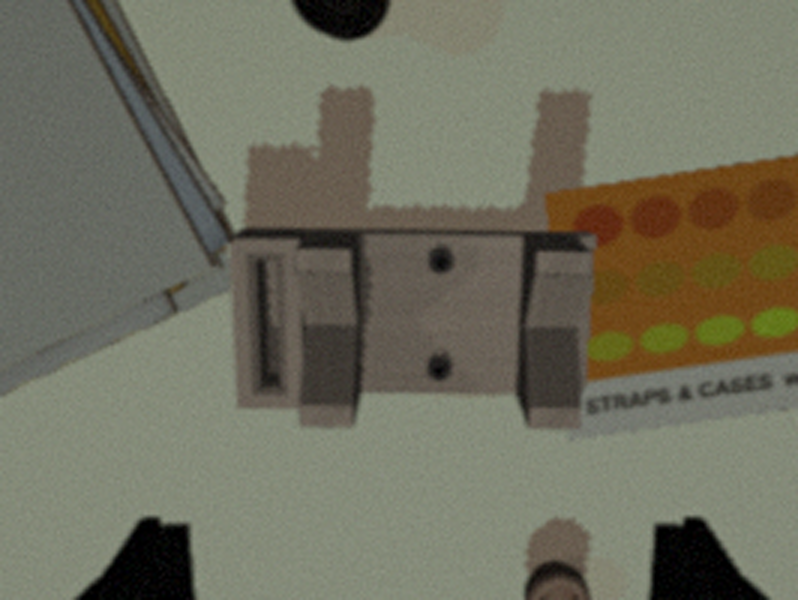

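```bash
python3 - <<'E'
from h import *
w=load("w3"); s=ctrl.get_state()
q=lambda u,v,z:plane(w,120+u/3-.33,60+v/3-.33,z)
ang=lambda e:np.degrees(np.arctan2(e[1],e[0])).round(2)
# slot block top outer edge corners
a=q(235,241,.032);b=q(240,406,.032);print("block end edge",a.round(4),b.round(4),np.linalg.norm(a-b).round(4),"ang x",ang(a-b))
m=np.array([q(*c,.032) for c in [(250,254),(280,253),(286,395),(256,396)]])
print("slot mouth",m.mean(0).round(4),[np.linalg.norm(m[i]-m[i-1]).round(4) for i in range(4)],ang((m[0]+m[1]-m[2]-m[3])))
v=[q(302,325,.03),q(357,325,.03),q(526,325,.03),q(582,325,.03)]
print("vertex",np.round(v,4).tolist(),ang(v[0]-v[3]))
t=[[q(x,y,.054) for x,y in c] for c in ([(300,248),(352,248),(355,426),(300,426)],[(536,248),(594,248),(580,426),(529,426)])]
for k in t: print("rest top",np.mean(k,0).round(4),[np.linalg.norm(k[i]-k[i-1]).round(4) for i in range(4)])
# base mid edges z=.01 
print("base",q(360,232,.01).round(4),q(360,393,.01).round(4),q(520,393,.01).round(4))
for k in [(440,258),(440,365)]: print("screw",q(*k,.013).round(4))
E
```

```text
block end edge [0.6322 0.0668 0.032 ] [0.5731 0.0908 0.032 ] 0.0638 ang x -22.09
slot mouth [0.5985 0.068  0.032 ] [np.float64(0.055), np.float64(0.0111), np.float64(0.0549), np.float64(0.0117)] -20.86
vertex [[0.594, 0.0562, 0.03], [0.5867, 0.0366, 0.03], [0.5643, -0.0238, 0.03], [0.5568, -0.0438, 0.03]] 69.58
rest top [0.5901 0.0452 0.054 ] [np.float64(0.0652), np.float64(0.018), np.float64(0.0651), np.float64(0.0202)]
rest top [ 0.5611 -0.0326  0.054 ] [np.float64(0.0652), np.float64(0.0201), np.float64(0.0652), np.float64(0.0187)]
base [0.6171 0.0247 0.01  ] [0.5559 0.0488 0.01  ] [ 0.5329 -0.013   0.01  ]
screw [ 0.5971 -0.0012  0.013 ]
screw [0.5564 0.0136 0.013 ]
```

Emit:
{"method": "carry_out", "body": {
  "rows": [
    {"offset":[-0.001,0.052,0],"rot":[0,0,0],"gripper":1},
    {"offset":[-0.001,0.052,0],"rot":[0,0,0],"gripper":1},
    {"offset":[-0.001,0.052,0],"rot":[0,0,0],"gripper":1},
    {"offset":[-0.001,0.052,0],"rot":[0,0,0],"gripper":1},
    {"offset":[-0.001,0.052,0],"rot":[0,0,0],"gripper":1},
    {"offset":[-0.001,0.052,0],"rot":[0,0,-7.5],"gripper":0.6},
    {"offset":[0,0,0.04],"rot":[0,0,0],"gripper":0.6},
    {"offset":[0,0,0.04],"rot":[0,0,0],"gripper":0.6},
    {"offset":[0,0,0],"rot":[0,0,0],"gripper":0.6},
    {"offset":[0,0,0],"rot":[0,0,0],"gripper":0.6}
  ]
}}

```text
time: 4.0
position: [0.4611, -0.276, 0.1521]
tool_rot: [3.12, -0.357, 0.003]
ft_force: [0.2, -0.6, 0.7]
grip_width: 0.618
```

```bash
cat > st.py <<'E'
from h import *
import sys
s=ctrl.get_state();R=Ro.from_rotvec(s["tool_rot"]).as_matrix()
print("t",s["time"],"p",s["position"].round(4),"yaw",np.degrees(np.arctan2(R[1,0],R[0,0])).round(2),"tilt",R[:,2].round(4),"F",s["ft_force"].round(2),"T",s["torque"].round(2),"g",round(s["grip_width"],3),"qd",abs(s["qd"]).max().round(3),"j7",s["joint_positions"][6].round(2))
if len(sys.argv)>3:
    x=np.array(list(map(float,sys.argv[1:4])))
    print("tool delta",(R.T@(x-s["position"])).round(4))
E
python3 st.py .4609 -.2763 .081
```

```text
t 4.0 p [ 0.4611 -0.276   0.1521] yaw -13.07 tilt [ 0.0016 -0.0013 -1.    ] F [ 0.19 -0.61  0.66] T [ 0.06  0.02 -0.1 ] g 0.618 qd 0.02 j7 -1.36
tool delta [-0.0003  0.0002  0.0711]
```

Aligned over the bar; descend and grip.

Emit:
{"method": "carry_out", "body": {
  "rows": [
    {"offset":[0,0,0.035],"rot":[0,0,0],"gripper":0.6},
    {"offset":[0,0,0.025],"rot":[0,0,0],"gripper":0.6},
    {"offset":[0,0,0.011],"rot":[0,0,0],"gripper":0.6},
    {"offset":[0,0,0],"rot":[0,0,0],"gripper":0.6},
    {"offset":[0,0,0],"rot":[0,0,0],"gripper":0},
    {"offset":[0,0,0],"rot":[0,0,0],"gripper":0},
    {"offset":[0,0,0],"rot":[0,0,0],"gripper":0},
    {"offset":[0,0,0],"rot":[0,0,0],"gripper":0}
  ],
  "grip_force": 30
}}

```text
time: 5.0
position: [0.4609, -0.2749, 0.0798]
tool_rot: [3.121, -0.356, 0.0]
ft_force: [0.0, 0.5, 0.5]
grip_width: 0.232
```

```bash
python3 st.py
```

```text
t 5.0 p [ 0.4609 -0.2749  0.0798] yaw -13.01 tilt [ 3.e-04 -3.e-04 -1.e+00] F [0.04 0.48 0.47] T [ 0.04  0.03 -0.07] g 0.232 qd 0.003 j7 -1.39
```

Emit:
{"method": "carry_out", "body": {
  "rows": [
    {"offset":[0,0,0],"rot":[0,0,0],"gripper":0},
    {"offset":[0,0,0],"rot":[0,0,0],"gripper":0},
    {"offset":[0,0,0],"rot":[0,0,0],"gripper":0},
    {"offset":[0,0,0],"rot":[0,0,0],"gripper":0}
  ]
}}

```text
time: 5.5
position: [0.4608, -0.2751, 0.0796]
tool_rot: [3.121, -0.356, 0.0]
ft_force: [-0.2, -0.6, 0.2]
grip_width: 0.134
```

```bash
python3 st.py
```

```text
t 5.5 p [ 0.4608 -0.2751  0.0796] yaw -13.02 tilt [ 0.e+00 -3.e-04 -1.e+00] F [-0.23 -0.62  0.22] T [-0.16  0.11 -0.05] g 0.134 qd 0.003 j7 -1.39
```

Emit:
{"method": "carry_out", "body": {
  "rows": [
    {"offset":[0,0,-0.02],"rot":[0,0,0],"gripper":0},
    {"offset":[0,0,-0.04],"rot":[0,0,0],"gripper":0},
    {"offset":[0,0,-0.04],"rot":[0,0,0],"gripper":0},
    {"offset":[0.008,-0.052,0],"rot":[0,0,0],"gripper":0},
    {"offset":[0.008,-0.052,0],"rot":[0,0,0],"gripper":0},
    {"offset":[0.008,-0.052,0],"rot":[0,0,0],"gripper":0},
    {"offset":[0.008,-0.052,0],"rot":[0,0,0],"gripper":0},
    {"offset":[0.008,-0.052,0],"rot":[0,0,0],"gripper":0},
    {"offset":[0.008,-0.052,0],"rot":[0,0,0],"gripper":0},
    {"offset":[0.008,-0.052,0],"rot":[0,0,7.4],"gripper":0}
  ]
}}

```text
time: 6.75
position: [0.5975, 0.0687, 0.1791]
tool_rot: [3.091, -0.562, -0.001]
ft_force: [-0.3, -0.2, -1.3]
grip_width: 0.135
```

Emit:
{"method": "carry_out", "body": {
  "rows": [
    {"offset":[0,0,0],"rot":[0,0,0],"gripper":0},
    {"offset":[0,0,0],"rot":[0,0,0],"gripper":0}
  ]
}}

```text
time: 7.0
position: [0.5969, 0.0669, 0.1788]
tool_rot: [3.091, -0.555, -0.002]
ft_force: [-0.0, -0.1, -0.8]
grip_width: 0.136
```

```bash
python3 st.py .5987 .0681 .18; python3 - <<'E'
from h import *
w=snap("wrist","w4");snap("side","s4")
cv2.imwrite("pics/w4b.png",cv2.resize(w["img"][60:360,100:420,::-1],(640,600),interpolation=cv2.INTER_CUBIC))
E
```

```text
t 7.0 p [0.5969 0.0669 0.1788] yaw -20.35 tilt [-1.5e-03 -6.0e-04 -1.0e+00] F [-0.05 -0.14 -0.78] T [-0.03 -0.02 -0.01] g 0.136 qd 0.027 j7 -2.22
tool delta [ 0.0013 -0.0018 -0.0012]
```

View pics/w4b.png

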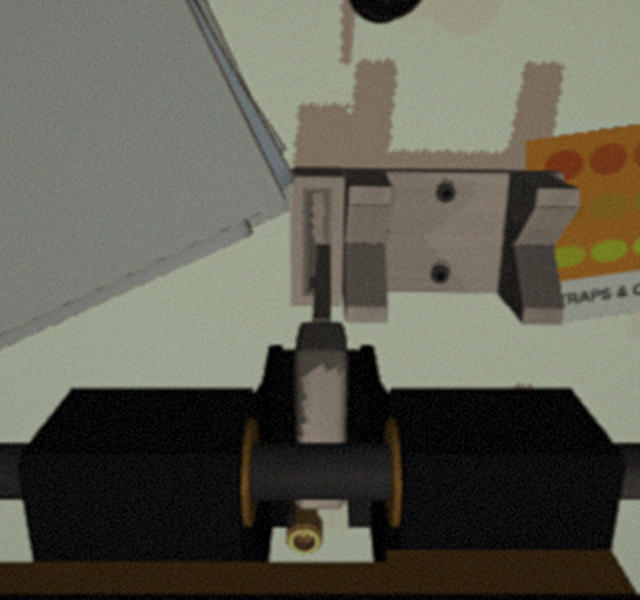

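View pics/s4.png

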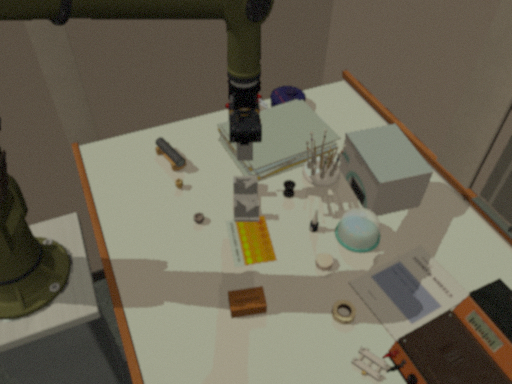

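Emit:
{"method": "carry_out", "body": {
  "rows": [
    {"offset":[0.001,-0.002,0.03],"rot":[0,0,0],"gripper":0},
    {"offset":[0,0,0.03],"rot":[0,0,0],"gripper":0},
    {"offset":[0,0,0],"rot":[0,0,0],"gripper":0},
    {"offset":[0,0,0],"rot":[0,0,0],"gripper":0},
    {"offset":[0,0,0],"rot":[0,0,0],"gripper":0}
  ]
}}

```text
time: 7.72
position: [0.6, 0.0685, 0.1212]
tool_rot: [-3.091, 0.558, -0.004]
ft_force: [0.5, -0.4, -1.4]
grip_width: 0.136
```

```bash
python3 st.py .5987 .0681 .0796; python3 - <<'E'
from h import *
w=snap("wrist","w5")
cv2.imwrite("pics/w5b.png",cv2.resize(w["img"][100:300,160:360,::-1],(600,600),interpolation=cv2.INTER_CUBIC))
s=snap("side","s5")
cv2.imwrite("pics/s5b.png",cv2.resize(s["img"][120:240,180:320,::-1],(700,600),interpolation=cv2.INTER_CUBIC))
E
```

```text
t 7.725 p [0.6    0.0685 0.1212] yaw -20.45 tilt [ 2.7e-03 -1.0e-04 -1.0e+00] F [ 0.54 -0.39 -1.41] T [ 0.   -0.   -0.01] g 0.136 qd 0.004 j7 -2.25
tool delta [-0.0012  0.0009  0.0416]
```

View pics/w5b.png

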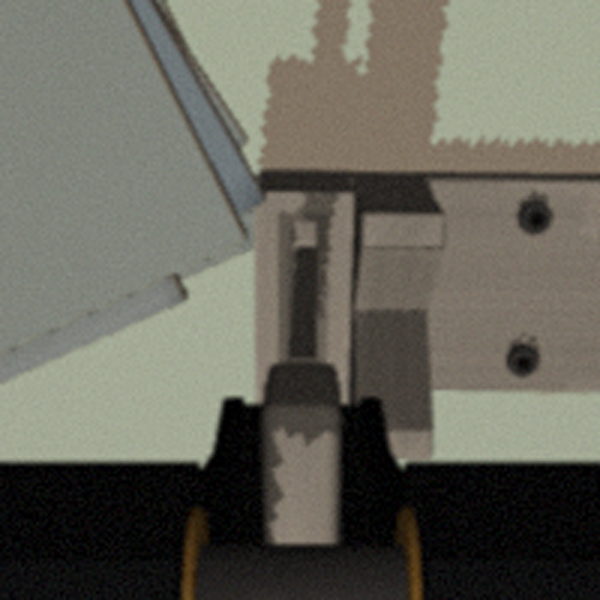

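View pics/s5b.png

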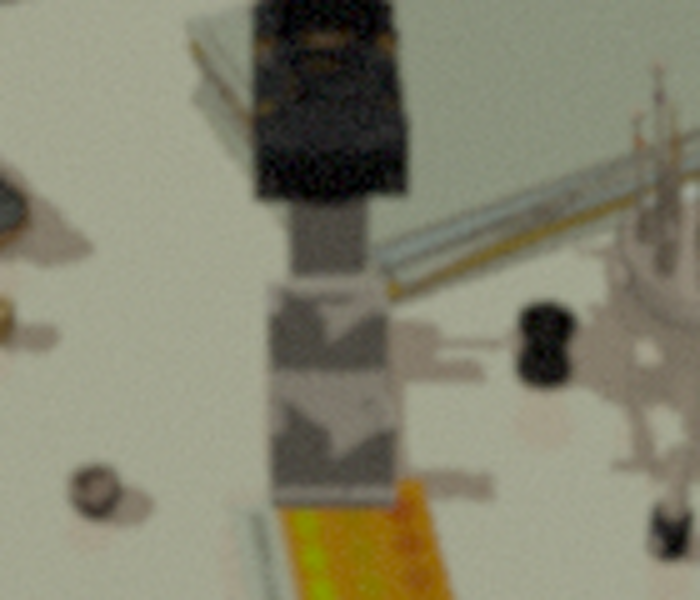

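```bash
python3 - <<'E'
from h import *
w=load("w5"); s=ctrl.get_state()
q=lambda u,v,z:plane(w,160+u/3-.33,100+v/3-.33,z)
R=Ro.from_rotvec(s["tool_rot"]).as_matrix()
zf=s["position"][2]-.0796+.008
S=np.array([.5987,.0681,.032])
for n,p in [("foot+x end",q(304,248,zf)),("mouthL",q(280,235,.032)),("mouthR",q(331,235,.032)),("mouth top",q(304,212,.032)),("block L",q(257,200,.032)),("block R",q(353,192,.032)),("bar top end L",q(265,402,zf+.094)),("bar top end R",q(339,402,zf+.094))]:
    print(n,(R.T@(p-s["position"])).round(4), "slot rel",(R.T@(p-S)).round(4))
E
```

```text
foot+x end [0.0214 0.0004 0.0716] slot rel [ 0.0223 -0.0005 -0.0172]
mouthL [ 0.0203 -0.0059  0.0888] slot rel [ 0.0212 -0.0068  0.    ]
mouthR [0.0203 0.0076 0.0888] slot rel [0.0212 0.0067 0.    ]
mouth top [0.0265 0.0005 0.0888] slot rel [ 0.0274 -0.0005  0.0001]
block L [ 0.0297 -0.0118  0.0889] slot rel [ 0.0306 -0.0127  0.0001]
block R [0.0318 0.0132 0.0888] slot rel [0.0327 0.0123 0.0001]
bar top end L [ 0.0229 -0.0058 -0.0224] slot rel [ 0.0238 -0.0067 -0.1111]
bar top end R [ 0.0229  0.0054 -0.0224] slot rel [ 0.0238  0.0045 -0.1112]
```

Emit:
{"method": "carry_out", "body": {
  "rows": [
    {"offset":[-0.001,0,0.008],"rot":[0,0,0],"gripper":0},
    {"offset":[0,0,0.008],"rot":[0,0,0],"gripper":0},
    {"offset":[0,0,0.008],"rot":[0,0,0],"gripper":0},
    {"offset":[0,0,0.008],"rot":[0,0,0],"gripper":0},
    {"offset":[0,0,0.006],"rot":[0,0,0],"gripper":0},
    {"offset":[0,0,0],"rot":[0,0,0],"gripper":0}
  ]
}}

```text
time: 8.57
position: [0.5984, 0.0692, 0.0816]
tool_rot: [-3.092, 0.556, -0.001]
ft_force: [0.3, -0.3, 0.7]
grip_width: 0.137
```

```bash
python3 st.py .5987 .0681 .0796
```

```text
t 8.575 p [0.5984 0.0692 0.0816] yaw -20.4 tilt [ 6.e-04  0.e+00 -1.e+00] F [ 0.28 -0.3   0.69] T [ 0.14 -0.03  0.02] g 0.137 qd 0.004 j7 -2.27
tool delta [0.0007 0.0009 0.002 ]
```

Emit:
{"method": "carry_out", "body": {
  "rows": [
    {"offset":[0,0,0.002],"rot":[0,0,0],"gripper":0},
    {"offset":[0,0,0.0015],"rot":[0,0,0],"gripper":0},
    {"offset":[0,0,0],"rot":[0,0,0],"gripper":0}
  ]
}}

```text
time: 8.95
position: [0.5992, 0.0698, 0.0815]
tool_rot: [-3.092, 0.556, -0.004]
ft_force: [-4.5, 0.2, 17.4]
grip_width: 0.132
```

```bash
python3 st.py .5987 .0681 .0796
```

```text
t 8.95 p [0.5992 0.0698 0.0815] yaw -20.39 tilt [ 2.7e-03 -4.0e-04 -1.0e+00] F [-4.52  0.17 17.41] T [-0.07  1.44 -0.09] g 0.132 qd 0.002 j7 -2.27
tool delta [0.0001 0.0018 0.0019]
```

Emit:
{"method": "carry_out", "body": {
  "rows": [
    {"offset":[0,0,-0.002],"rot":[0,0,0],"gripper":0},
    {"offset":[0,0,0],"rot":[0,0,0],"gripper":0.5},
    {"offset":[0,0,0],"rot":[0,0,0],"gripper":0.5},
    {"offset":[0,0,0],"rot":[0,0,0],"gripper":0.5},
    {"offset":[0,0,0],"rot":[0,0,0],"gripper":0.5},
    {"offset":[0,0,0],"rot":[0,0,0],"gripper":0.5}
  ]
}}

```text
time: 9.7
position: [0.598, 0.069, 0.0799]
tool_rot: [3.092, -0.557, -0.0]
ft_force: [0.2, -0.1, -0.2]
grip_width: 0.488
```

```bash
python3 st.py .5987 .0681 .0796;  python3 - <<'E'
from h import *
w=snap("wrist","w6")
cv2.imwrite("pics/w6b.png",cv2.resize(w["img"][100:300,160:360,::-1],(600,600),interpolation=cv2.INTER_CUBIC))
E
```

```text
t 9.7 p [0.598  0.069  0.0799] yaw -20.42 tilt [-2.e-04 -0.e+00 -1.e+00] F [ 0.2  -0.1  -0.16] T [0.09 0.02 0.06] g 0.488 qd 0.004 j7 -2.27
tool delta [0.001  0.0006 0.0003]
```

View pics/w6b.png

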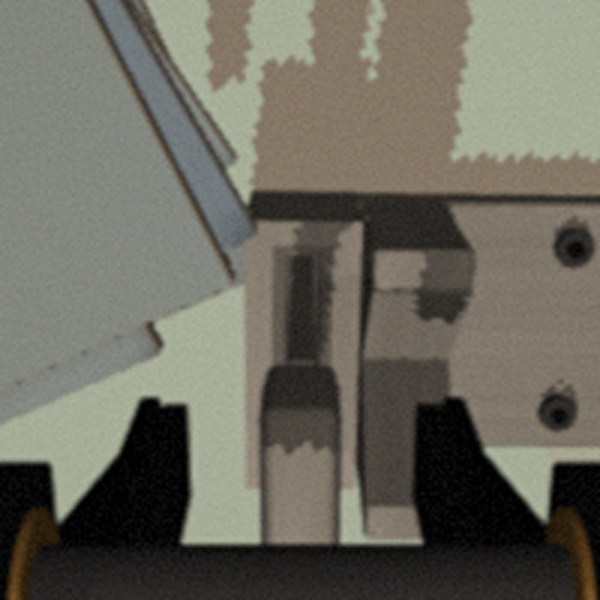

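Emit:
{"method": "carry_out", "body": {
  "rows": [
    {"offset":[0,0,-0.02],"rot":[0,0,0],"gripper":0.5},
    {"offset":[0,0,-0.05],"rot":[0,0,0],"gripper":0.5},
    {"offset":[-0.01,0,-0.06],"rot":[0,0,0],"gripper":0.7},
    {"offset":[-0.03,0,-0.02],"rot":[0,0,0],"gripper":0.9},
    {"offset":[0,0,0],"rot":[0,0,0],"gripper":0.9},
    {"offset":[0,0,0],"rot":[0,0,0],"gripper":0.9}
  ]
}}

```text
time: 10.5
position: [0.5608, 0.0824, 0.2304]
tool_rot: [3.091, -0.557, 0.002]
ft_force: [-0.1, -0.2, -0.2]
grip_width: 0.853
```

```bash
python3 st.py;  python3 - <<'E'
from h import *
w=snap("wrist","w7")
cv2.imwrite("pics/w7b.png",cv2.resize(w["img"][60:260,160:360,::-1],(600,600),interpolation=cv2.INTER_CUBIC))
s=snap("side","s7")
cv2.imwrite("pics/s7b.png",cv2.resize(s["img"][120:240,180:320,::-1],(700,600),interpolation=cv2.INTER_CUBIC))
E
```

```text
t 10.5 p [0.5608 0.0824 0.2304] yaw -20.43 tilt [ 9.e-04 -9.e-04 -1.e+00] F [-0.05 -0.24 -0.17] T [ 0.    0.05 -0.07] g 0.853 qd 0.03 j7 -2.21
```

View pics/w7b.png

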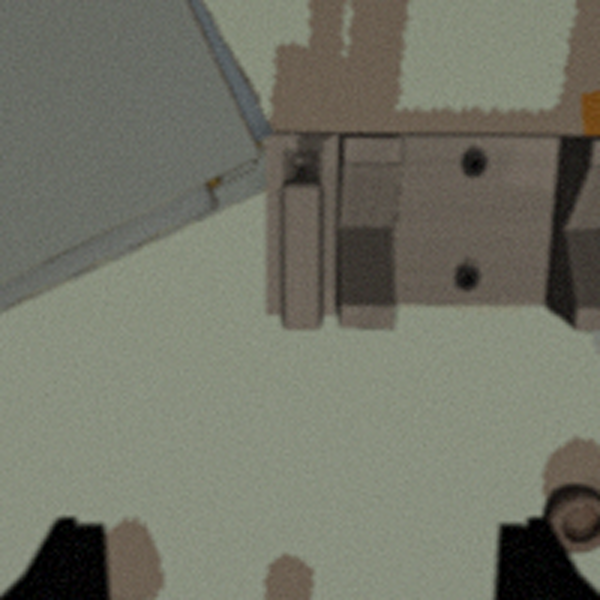

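View pics/s7b.png

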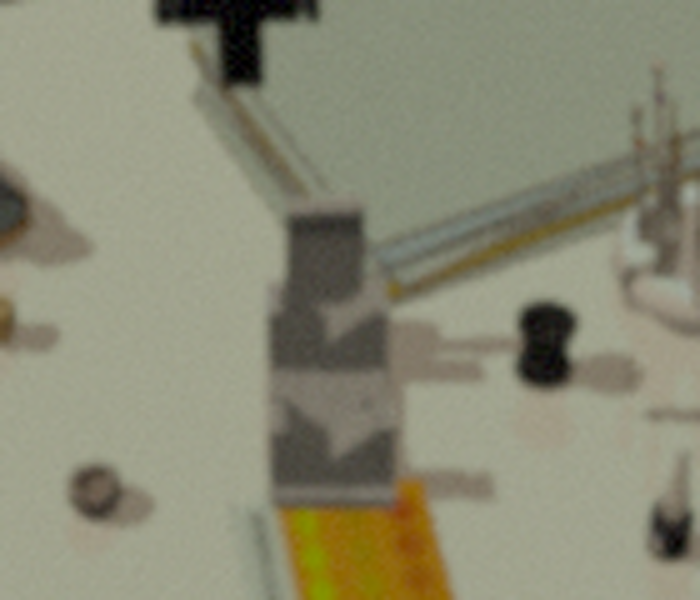

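```bash
python3 - <<'E'
from h import *
w=load("w7");s=load("s7")
W=lambda u,v:(w,160+u/3-.33,60+v/3-.33)
S=lambda u,v:(s,180+u/5-.4,120+v/5-.4)
a=tri(W(322,327),S(290,216));b=tri(W(322,185),S(362,215));print(a.round(4),b.round(4))
P=np.array([plane(*W(*c),.102) for c in [(284,185),(322,185),(322,327),(284,327)]])
m=P.mean(0);print(m.round(4),[np.linalg.norm(P[i]-P[i-1]).round(4) for i in range(4)])
e=P[0]+P[1]-P[2]-P[3];print(np.degrees(np.arctan2(e[1],e[0])))
print("side proj of expected corners", [ (proj(s,P[2])-[180,120])*5, (proj(s,P[1])-[180,120])*5])
E
```

```text
[0.5782 0.0689 0.1016] [0.616  0.0555 0.0993]
[0.5978 0.0683 0.102 ] [np.float64(0.0421), np.float64(0.011), np.float64(0.0421), np.float64(0.0115)]
-20.40719552409825
side proj of expected corners [array([278.46878109, 211.4932135 ]), array([357.94557969, 209.01943717])]
```

Emit:
{"method": "carry_out", "body": {
  "rows": [
    {"offset":[-0.044,-0.031,0],"rot":[0,0,0],"gripper":1},
    {"offset":[-0.044,-0.031,0],"rot":[0,0,0],"gripper":1},
    {"offset":[-0.044,-0.031,0],"rot":[0,0,0],"gripper":1},
    {"offset":[-0.044,-0.031,0],"rot":[0,0,-10.4],"gripper":1},
    {"offset":[0,0,0],"rot":[0,0,-10.4],"gripper":1},
    {"offset":[0,0,0],"rot":[0,0,-10.4],"gripper":1},
    {"offset":[0,0,0],"rot":[0,0,-10.4],"gripper":1},
    {"offset":[0,0,0],"rot":[0,0,-10.4],"gripper":1},
    {"offset":[0,0,0],"rot":[0,0,-10.4],"gripper":1},
    {"offset":[0,0,0],"rot":[0,0,-10.4],"gripper":1}
  ]
}}

```text
time: 11.85
position: [0.439, 0.2602, 0.2291]
tool_rot: [-2.814, -1.394, 0.003]
ft_force: [0.2, 0.1, -0.1]
grip_width: 1.002
```

Emit:
{"method": "carry_out", "body": {
  "rows": [
    {"offset":[0,0,0],"rot":[0,0,-10.4],"gripper":1},
    {"offset":[0,0,0],"rot":[0,0,-10.4],"gripper":1},
    {"offset":[0,0,0],"rot":[0,0,-10.4],"gripper":1},
    {"offset":[0,0,0],"rot":[0,0,-10.4],"gripper":1},
    {"offset":[0,0,0],"rot":[0,0,-10.4],"gripper":1},
    {"offset":[0,0,0],"rot":[0,0,0],"gripper":1},
    {"offset":[0,0,0],"rot":[0,0,0],"gripper":1}
  ]
}}

```text
time: 12.72
position: [0.439, 0.2604, 0.2296]
tool_rot: [-1.929, -2.478, 0.001]
ft_force: [-0.2, -0.5, 0.2]
grip_width: 0.997
```

```bash
python3 st.py;  python3 - <<'E'
from h import *
w=snap("wrist","w8")
cv2.imwrite("pics/w8b.png",cv2.resize(w["img"][90:290,160:360,::-1],(600,600),interpolation=cv2.INTER_CUBIC))
E
```

```text
t 12.725 p [0.439  0.2604 0.2296] yaw 104.19 tilt [-1.e-03  1.e-04 -1.e+00] F [-0.22 -0.45  0.2 ] T [-0.01 -0.13 -0.03] g 0.997 qd 0.012 j7 -0.39
```

View pics/w8b.png

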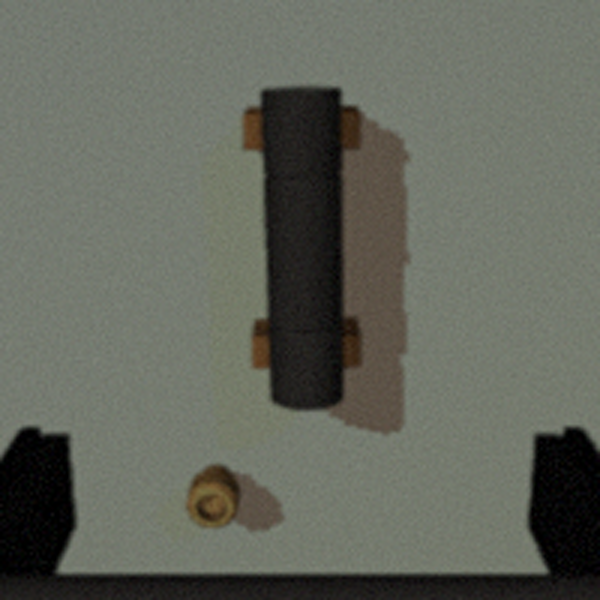

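```bash
python3 - <<'E'
from h import *
w=load("w8"); s=ctrl.get_state();R=Ro.from_rotvec(s["tool_rot"]).as_matrix()
q=lambda u,v,z:plane(w,160+u/3-.33,90+v/3-.33,z)
ang=lambda e:np.degrees(np.arctan2(e[1],e[0])).round(2)
a=q(301.5,92,.031);b=q(306.5,397,.031);print(a.round(4),b.round(4),np.linalg.norm(a-b).round(4),ang(a-b))
a2=q(301.5,88,.046);b2=q(307,408,.046);print(a2.round(4),b2.round(4),np.linalg.norm(a2-b2).round(4),ang(a2-b2))
# saddles top z~.025
sd=[q(*k,.025) for k in [(245,108),(360,108),(361,325),(254,325)]]
print("saddle",[ (R.T@(k-s['position'])).round(4) for k in sd])
for m in ((a+b)/2,(a2+b2)/2): print("centre",m.round(4),"tool",(R.T@(m-s["position"])).round(4))
print("brass",(R.T@(q(213,505,.02)-s["position"])).round(4),(R.T@(q(180,505,0)-s["position"])).round(4))
E
```

```text
[0.4234 0.3167 0.031 ] [0.4545 0.2016 0.031 ] 0.1193 105.15
[0.4228 0.3192 0.046 ] [0.4542 0.2033 0.046 ] 0.1201 105.2
saddle [array([ 0.0521, -0.022 ,  0.2047]), array([0.052 , 0.0205, 0.2047]), array([-0.0326,  0.0225,  0.2047]), array([-0.0325, -0.0201,  0.2047])]
centre [0.4389 0.2592 0.031 ] tool [-0.0013 -0.0002  0.1987]
centre [0.4385 0.2612 0.046 ] tool [ 8.000e-04 -1.000e-04  1.837e-01]
brass [-0.1156 -0.0393  0.2097] [-0.1266 -0.0563  0.2297]
```

Emit:
{"method": "carry_out", "body": {
  "rows": [
    {"offset":[0,0,0.05],"rot":[0,0,-1],"gripper":0.8},
    {"offset":[0,0,0.05],"rot":[0,0,0],"gripper":0.8},
    {"offset":[0,0,0.04],"rot":[0,0,0],"gripper":0.8},
    {"offset":[0,0,0],"rot":[0,0,0],"gripper":0.8},
    {"offset":[0,0,0],"rot":[0,0,0],"gripper":0.8}
  ]
}}

```text
time: 13.4
position: [0.4397, 0.2614, 0.0915]
tool_rot: [1.905, 2.498, 0.003]
ft_force: [0.3, -0.3, 0.6]
grip_width: 0.802
```

```bash
python3 st.py .4387 .2602 .0205;  python3 - <<'E'
from h import *
w=snap("wrist","w9")
cv2.imwrite("pics/w9b.png",cv2.resize(w["img"][90:290,130:390,::-1],(780,600),interpolation=cv2.INTER_CUBIC))
E
```

```text
t 13.4 p [0.4397 0.2614 0.0915] yaw 105.35 tilt [ 0.0016  0.0011 -1.    ] F [ 0.3  -0.26  0.64] T [ 0.1  -0.13 -0.01] g 0.802 qd 0.018 j7 -0.49
tool delta [-0.0009 -0.0014  0.071 ]
```

View pics/w9b.png

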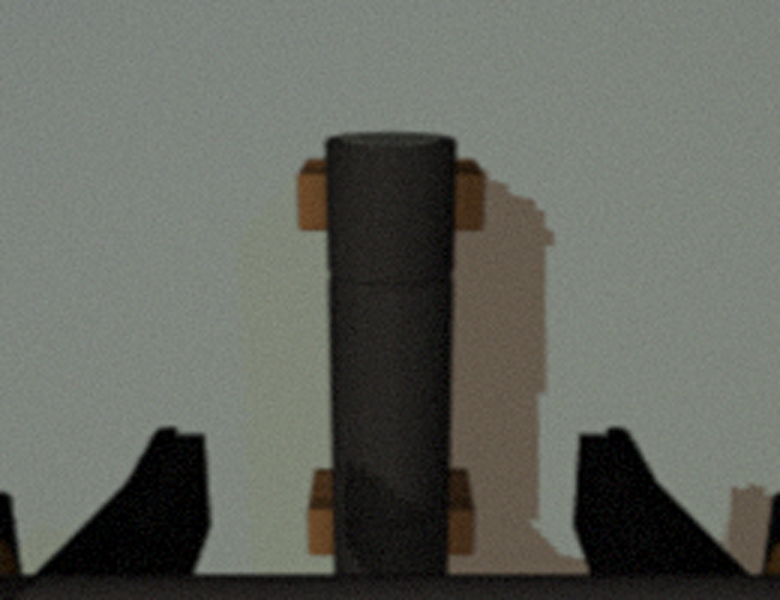

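Emit:
{"method": "carry_out", "body": {
  "rows": [
    {"offset":[-0.001,-0.001,0.03],"rot":[0,0,0],"gripper":0.8},
    {"offset":[0,0,0.025],"rot":[0,0,0],"gripper":0.8},
    {"offset":[0,0,0.015],"rot":[0,0,0],"gripper":0.8},
    {"offset":[0,0,0],"rot":[0,0,0],"gripper":0.8},
    {"offset":[0,0,0],"rot":[0,0,0],"gripper":0},
    {"offset":[0,0,0],"rot":[0,0,0],"gripper":0},
    {"offset":[0,0,0],"rot":[0,0,0],"gripper":0},
    {"offset":[0,0,0],"rot":[0,0,0],"gripper":0},
    {"offset":[0,0,0],"rot":[0,0,0],"gripper":0},
    {"offset":[0,0,0],"rot":[0,0,0],"gripper":0}
  ],
  "grip_force": 50
}}

```text
time: 14.7
position: [0.4398, 0.2598, 0.0208]
tool_rot: [1.903, 2.497, 0.004]
ft_force: [3.2, 0.4, 2.9]
grip_width: 0.334
```

```bash
python3 st.py .4387 .2602 .0205
```

```text
t 14.7 p [0.4398 0.2598 0.0208] yaw 105.37 tilt [ 0.0029  0.0011 -1.    ] F [3.19 0.41 2.89] T [ 0.05 -0.95 -0.05] g 0.334 qd 0.001 j7 -0.58
tool delta [ 0.0007 -0.0009  0.0003]
```

Emit:
{"method": "carry_out", "body": {
  "rows": [
    {"offset":[0,0,-0.02],"rot":[0,0,0],"gripper":0},
    {"offset":[0,0,-0.05],"rot":[0,0,0],"gripper":0},
    {"offset":[0,0,-0.05],"rot":[0,0,0],"gripper":0},
    {"offset":[-0.048,0.01,0],"rot":[0,0,0],"gripper":0},
    {"offset":[-0.048,0.01,0],"rot":[0,0,0],"gripper":0},
    {"offset":[-0.048,0.01,0],"rot":[0,0,0],"gripper":0},
    {"offset":[-0.048,0.01,0],"rot":[0,0,0],"gripper":0},
    {"offset":[-0.048,0.01,0],"rot":[0,0,0],"gripper":0},
    {"offset":[-0.048,0.0085,0],"rot":[0,0,8.9],"gripper":0}
  ]
}}

```text
time: 15.82
position: [0.5704, -0.0036, 0.1404]
tool_rot: [-2.095, -2.339, 0.001]
ft_force: [-0.3, 0.8, -1.2]
grip_width: 0.331
```

Emit:
{"method": "carry_out", "body": {
  "rows": [
    {"offset":[0,0,0],"rot":[0,0,9],"gripper":0},
    {"offset":[0,0,0],"rot":[0,0,9],"gripper":0},
    {"offset":[0,0,0],"rot":[0,0,8.9],"gripper":0},
    {"offset":[0,0,0],"rot":[0,0,0],"gripper":0},
    {"offset":[0,0,0],"rot":[0,0,0],"gripper":0}
  ]
}}

```text
time: 16.45
position: [0.5704, -0.0024, 0.1402]
tool_rot: [-2.577, -1.796, 0.001]
ft_force: [0.5, 0.0, -1.2]
grip_width: 0.334
```

```bash
python3 st.py .5726 -.0019 .0402;  python3 - <<'E'
from h import *
w=snap("wrist","w10")
cv2.imwrite("pics/w10b.png",cv2.resize(w["img"][60:320,130:390,::-1],(600,600),interpolation=cv2.INTER_CUBIC))
s=snap("side","s10")
cv2.imwrite("pics/s10b.png",cv2.resize(s["img"][100:240,170:320,::-1],(640,600),interpolation=cv2.INTER_CUBIC))
E
```

```text
t 16.45 p [ 0.5704 -0.0024  0.1402] yaw 69.76 tilt [-8.e-04  2.e-04 -1.e+00] F [ 0.5   0.03 -1.2 ] T [-0.01 -0.04 -0.01] g 0.334 qd 0.011 j7 -0.53
tool delta [0.0013 0.0019 0.1   ]
```

View pics/w10b.png

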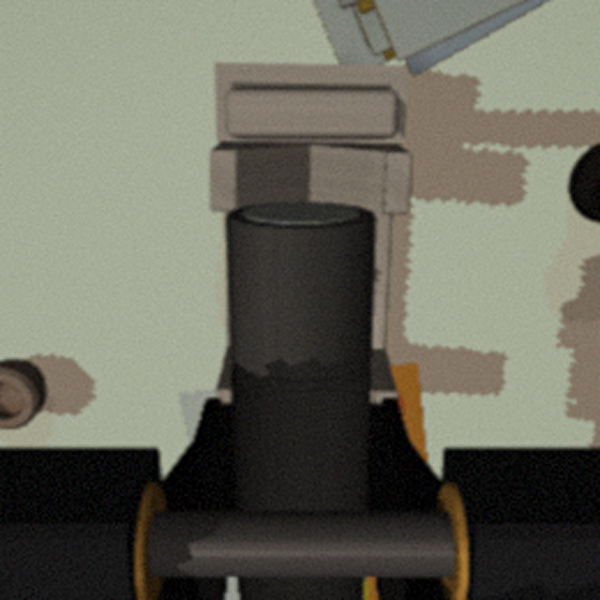

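View pics/s10b.png

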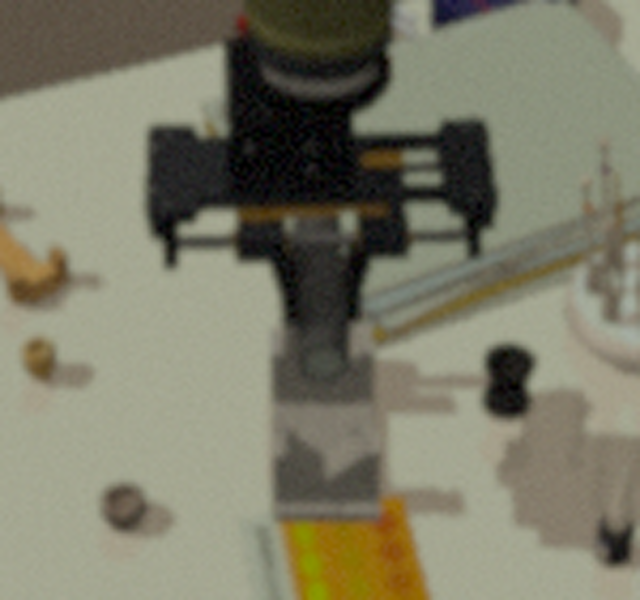

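```bash
python3 - <<'E'
from h import *
w=load("w10"); s=ctrl.get_state();R=Ro.from_rotvec(s["tool_rot"]).as_matrix();k=600/260
q=lambda u,v,z:(R.T@(plane(w,130+u/k-.3,60+v/k-.3,z)-s["position"])).round(4)
ax=s["position"][2]+.011
print("barrel end sides",q(228,213,ax),q(376,213,ax))
print("barrel end lower rim",q(301,222,ax-.015),"top rim",q(301,203,ax+.015))
print("barrel mid sides",q(232,380,ax),q(371,380,ax))
print("vertex",q(310,148,.03),q(309,203,.03))
print("rest top outer",q(211,149,.054),q(411,151,.054),"rest right-inner",q(386,151,.054))
print("bar top",q(227,137,.102),q(398,137,.102),q(398,89,.102),q(229,86,.102))
E
```

```text
barrel end sides [ 0.0599 -0.0163 -0.011 ] [ 0.06    0.0128 -0.011 ]
barrel end lower rim [ 0.0553 -0.0019  0.004 ] top rim [ 0.0644 -0.0019 -0.026 ]
barrel mid sides [ 0.0244 -0.0165 -0.011 ] [ 0.0245  0.0129 -0.011 ]
vertex [0.0618 0.0013 0.1101] [0.0423 0.001  0.1101]
rest top outer [ 0.0636 -0.0309  0.0861] [0.063  0.0335 0.0861] rest right-inner [0.063  0.0255 0.0861]
bar top [ 0.0709 -0.0209  0.0381] [0.0709 0.0229 0.0381] [0.0827 0.0224 0.0381] [ 0.0833 -0.02    0.0381]
```

Emit:
{"method": "carry_out", "body": {
  "rows": [
    {"offset":[0.009,0.0025,0.03],"rot":[0,0,0.2],"gripper":0},
    {"offset":[0,0,0.03],"rot":[0,0,0],"gripper":0},
    {"offset":[0,0,0.025],"rot":[0,0,0],"gripper":0},
    {"offset":[0,0,0],"rot":[0,0,0],"gripper":0},
    {"offset":[0,0,0],"rot":[0,0,0],"gripper":0}
  ]
}}

```text
time: 17.18
position: [0.5771, 0.0049, 0.056]
tool_rot: [2.582, 1.788, 0.002]
ft_force: [-0.7, -0.3, -1.1]
grip_width: 0.333
```

```bash
python3 st.py .5756 .0063 .0402;  python3 - <<'E'
from h import *
w=snap("wrist","w11")
cv2.imwrite("pics/w11b.png",cv2.resize(w["img"][60:320,130:390,::-1],(600,600),interpolation=cv2.INTER_CUBIC))
E
```

```text
t 17.175 p [0.5771 0.0049 0.056 ] yaw 69.41 tilt [ 1.3e-03  2.0e-04 -1.0e+00] F [-0.68 -0.27 -1.06] T [ 0.01 -0.07  0.  ] g 0.333 qd 0.013 j7 -0.61
tool delta [ 0.0008 -0.002   0.0158]
```

View pics/w11b.png

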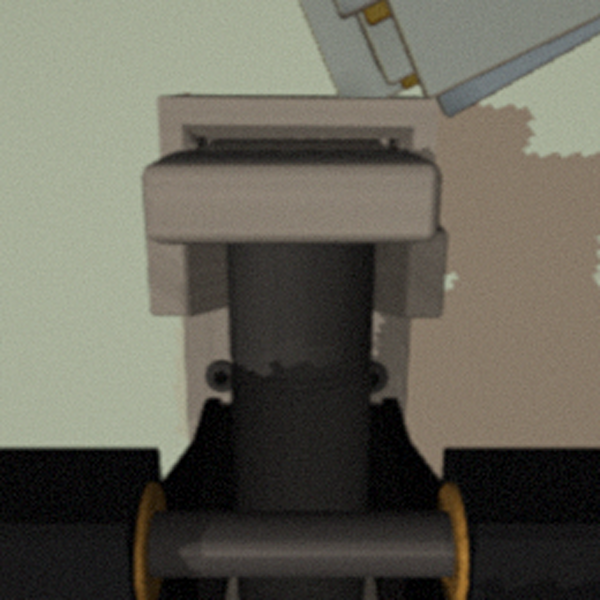

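Emit:
{"method": "carry_out", "body": {
  "rows": [
    {"offset":[0,-0.0013,0.008],"rot":[0,0,0],"gripper":0},
    {"offset":[0,0,0.004],"rot":[0,0,0],"gripper":0},
    {"offset":[0,0,0],"rot":[0,0,0],"gripper":0},
    {"offset":[0,0,0],"rot":[0,0,0],"gripper":0}
  ]
}}

```text
time: 17.73
position: [0.5753, 0.0052, 0.0431]
tool_rot: [2.583, 1.788, 0.0]
ft_force: [0.5, -0.5, -1.3]
grip_width: 0.331
```

```bash
python3 st.py .5756 .0063 .0402;  python3 - <<'E'
from h import *
w=snap("wrist","w12")
cv2.imwrite("pics/w12b.png",cv2.resize(w["img"][60:320,130:390,::-1],(600,600),interpolation=cv2.INTER_CUBIC))
E
```

```text
t 17.725 p [0.5753 0.0052 0.0431] yaw 69.39 tilt [ 1.e-04 -1.e-04 -1.e+00] F [ 0.54 -0.55 -1.33] T [-0.03 -0.04  0.06] g 0.331 qd 0.002 j7 -0.62
tool delta [ 0.0011 -0.0001  0.0029]
```

View pics/w12b.png

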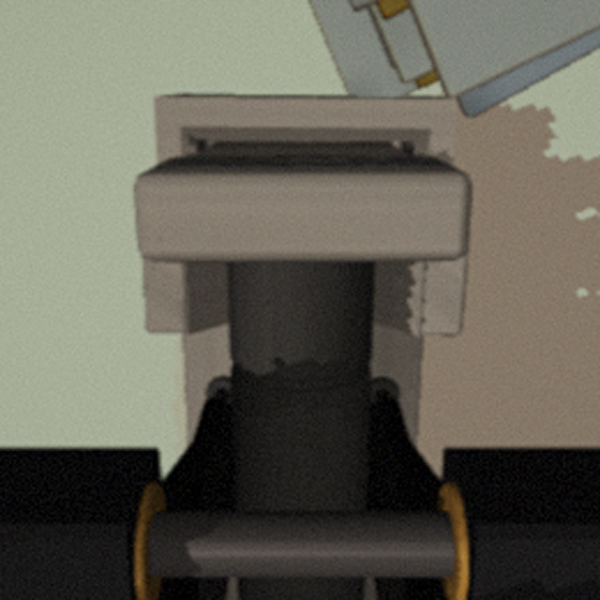

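Emit:
{"method": "carry_out", "body": {
  "rows": [
    {"offset":[0.0015,0.0004,0.001],"rot":[0,0,0],"gripper":0},
    {"offset":[0.0015,0,0.001],"rot":[0,0,0],"gripper":0},
    {"offset":[0,0,0],"rot":[0,0,0],"gripper":0},
    {"offset":[0,0,0],"rot":[0,0,0],"gripper":0}
  ]
}}

```text
time: 18.27
position: [0.5766, 0.0079, 0.041]
tool_rot: [-2.583, -1.788, 0.0]
ft_force: [-1.5, -0.2, -1.0]
grip_width: 0.335
```

```bash
cat > ft.py <<'E'
from h import *
s=ctrl.get_state();R=Ro.from_rotvec(s["tool_rot"]).as_matrix()
o=np.array([.5756,.0063,.0402])
print("t",s["time"],"F tool",(R.T@s["ft_force"]).round(2),"T tool",(R.T@s["torque"]).round(2),"pos rel seat in tool",((R.T@(s["position"]-o))*1e3).round(2),"g",round(s["grip_width"],3))
E
python3 ft.py
```

```text
t 18.275 F tool [-0.69 -1.31  0.99] T tool [-0.06  0.01 -0.02] pos rel seat in tool [ 1.82  0.4  -0.77] g 0.335
```

Emit:
{"method": "carry_out", "body": {
  "rows": [
    {"offset":[0.001,0,0],"rot":[0,0,0],"gripper":0},
    {"offset":[0.0007,0,0],"rot":[0,0,0],"gripper":0},
    {"offset":[0,0,0],"rot":[0,0,0],"gripper":0}
  ]
}}

```text
time: 18.65
position: [0.5773, 0.0096, 0.041]
tool_rot: [2.583, 1.788, -0.0]
ft_force: [-0.6, -0.9, -0.7]
grip_width: 0.325
```

```bash
python3 ft.py
```

```text
t 18.65 F tool [-1.07 -0.2   0.67] T tool [-0.07  0.02  0.06] pos rel seat in tool [ 3.65  0.41 -0.83] g 0.325
```

Emit:
{"method": "carry_out", "body": {
  "rows": [
    {"offset":[0.001,0,0],"rot":[0,0,0],"gripper":0},
    {"offset":[0,0,0],"rot":[0,0,0],"gripper":0},
    {"offset":[0,0,0],"rot":[0,0,0],"gripper":0}
  ]
}}

```text
time: 19.02
position: [0.5776, 0.0104, 0.041]
tool_rot: [2.583, 1.788, -0.0]
ft_force: [0.4, 0.3, -0.9]
grip_width: 0.334
```

```bash
python3 ft.py
```

```text
t 19.025 F tool [0.47 0.25 0.92] T tool [-0.06  0.05  0.01] pos rel seat in tool [ 4.5   0.44 -0.83] g 0.334
```

Emit:
{"method": "carry_out", "body": {
  "rows": [
    {"offset":[0.001,0,0],"rot":[0,0,0],"gripper":0},
    {"offset":[0,0,0],"rot":[0,0,0],"gripper":0}
  ]
}}

```text
time: 19.27
position: [0.578, 0.0115, 0.041]
tool_rot: [2.583, 1.788, 0.0]
ft_force: [-0.3, -0.2, -2.0]
grip_width: 0.328
```

```bash
python3 ft.py;python3 - <<'E'
from h import *
w=snap("wrist","w13")
cv2.imwrite("pics/w13b.png",cv2.resize(w["img"][60:320,130:390,::-1],(600,600),interpolation=cv2.INTER_CUBIC))
s=snap("side","s13")
cv2.imwrite("pics/s13b.png",cv2.resize(s["img"][120:240,180:320,::-1],(700,600),interpolation=cv2.INTER_CUBIC))
E
```

```text
t 19.275 F tool [-0.28 -0.26  1.96] T tool [-0.05  0.02  0.04] pos rel seat in tool [ 5.69  0.43 -0.85] g 0.328
```

View pics/w13b.png

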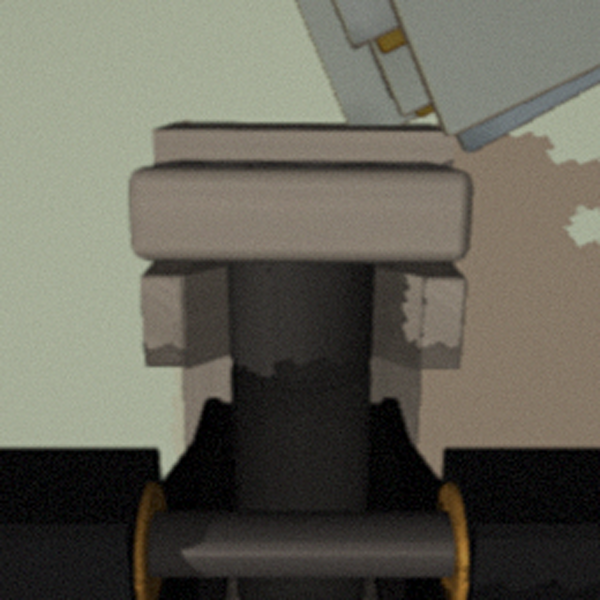

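View pics/s13b.png

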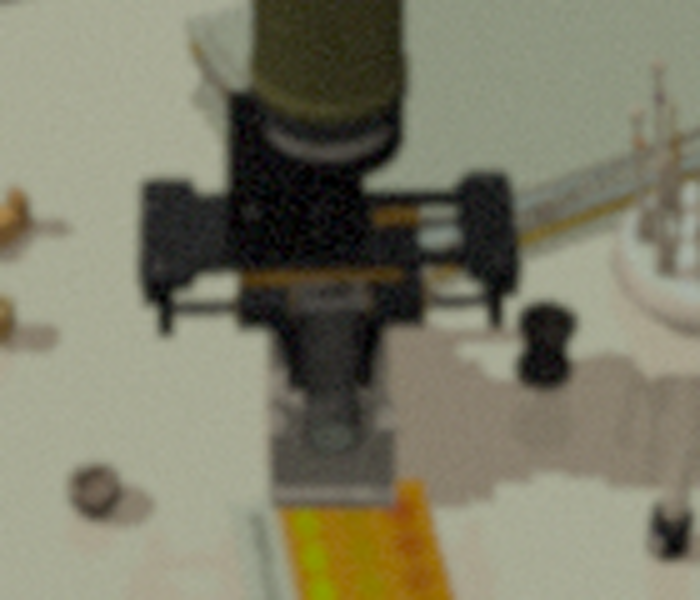

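Emit:
{"method": "carry_out", "body": {
  "rows": [
    {"offset":[0,0,0.001],"rot":[0,0,0],"gripper":0},
    {"offset":[0,0,0.001],"rot":[0,0,0],"gripper":0},
    {"offset":[0,0,0],"rot":[0,0,0],"gripper":0}
  ]
}}

```text
time: 19.75
position: [0.5783, 0.0113, 0.0403]
tool_rot: [2.583, 1.787, -0.0]
ft_force: [-3.4, 0.3, 7.3]
grip_width: 0.332
```

```bash
python3 ft.py
```

```text
t 19.75 F tool [-0.86 -3.26 -7.26] T tool [ 0.53 -0.23  0.19] pos rel seat in tool [ 5.65  0.72 -0.14] g 0.332
```

Emit:
{"method": "carry_out", "body": {
  "rows": [
    {"offset":[0,-0.0005,0.0003],"rot":[0,0,0],"gripper":0},
    {"offset":[0,0,0],"rot":[0,0,0],"gripper":0},
    {"offset":[0,0,0],"rot":[0,0,0],"gripper":0},
    {"offset":[0,0,0],"rot":[0,0,0],"gripper":0}
  ]
}}

```text
time: 20.25
position: [0.5783, 0.0114, 0.0404]
tool_rot: [2.582, 1.787, 0.001]
ft_force: [-3.1, 0.2, 8.3]
grip_width: 0.328
```

```bash
python3 ft.py
```

```text
t 20.25 F tool [-0.9  -2.92 -8.28] T tool [ 0.39 -0.35  0.12] pos rel seat in tool [ 5.68  0.71 -0.16] g 0.328
```

Emit:
{"method": "carry_out", "body": {
  "rows": [
    {"offset":[0,-0.0008,0.0002],"rot":[0,0,0],"gripper":0},
    {"offset":[0,0,0],"rot":[0,0,0],"gripper":0},
    {"offset":[0,0,0],"rot":[0,0,0],"gripper":0},
    {"offset":[0,0,0],"rot":[0,0,0],"gripper":0}
  ]
}}

```text
time: 20.75
position: [0.5782, 0.0114, 0.0403]
tool_rot: [2.582, 1.786, 0.003]
ft_force: [-0.5, -1.0, 7.7]
grip_width: 0.334
```

```bash
for i in 1 2; do python3 ft.py; done; python3 st.py
```

```text
t 20.75 F tool [-1.13 -0.1  -7.68] T tool [ 0.08 -0.25  0.17] pos rel seat in tool [ 5.7   0.66 -0.12] g 0.334
t 20.75 F tool [-1.13 -0.1  -7.68] T tool [ 0.08 -0.25  0.17] pos rel seat in tool [ 5.7   0.66 -0.12] g 0.334
t 20.75 p [0.5782 0.0114 0.0403] yaw 69.34 tilt [ 2.9e-03 -9.0e-04 -1.0e+00] F [-0.51 -1.01  7.68] T [-0.21  0.16 -0.17] g 0.334 qd 0.001 j7 -0.63
```

Emit:
{"method": "carry_out", "body": {
  "rows": [
    {"offset":[0,0,0.0003],"rot":[0,0,0],"gripper":0},
    {"offset":[0,0,0],"rot":[0,0,0],"gripper":0},
    {"offset":[0,0,0],"rot":[0,0,0],"gripper":0},
    {"offset":[0,0,0],"rot":[0,0,0],"gripper":0}
  ]
}}

```text
time: 21.25
position: [0.5782, 0.0114, 0.0403]
tool_rot: [2.582, 1.786, 0.003]
ft_force: [-2.6, -0.7, 9.4]
grip_width: 0.333
```

```bash
python3 ft.py; python3 - <<'E'
from h import *
w=snap("wrist","w14")
cv2.imwrite("pics/w14b.png",cv2.resize(w["img"][60:320,130:390,::-1],(600,600),interpolation=cv2.INTER_CUBIC))
E
python3 ft.py
```

```text
t 21.25 F tool [-1.6  -2.17 -9.36] T tool [ 0.27 -0.41  0.19] pos rel seat in tool [ 5.67  0.64 -0.06] g 0.333
t 21.3 F tool [-1.37 -1.96 -9.3 ] T tool [ 0.2  -0.39  0.15] pos rel seat in tool [ 5.69  0.67 -0.09] g 0.333
```

View pics/w14b.png

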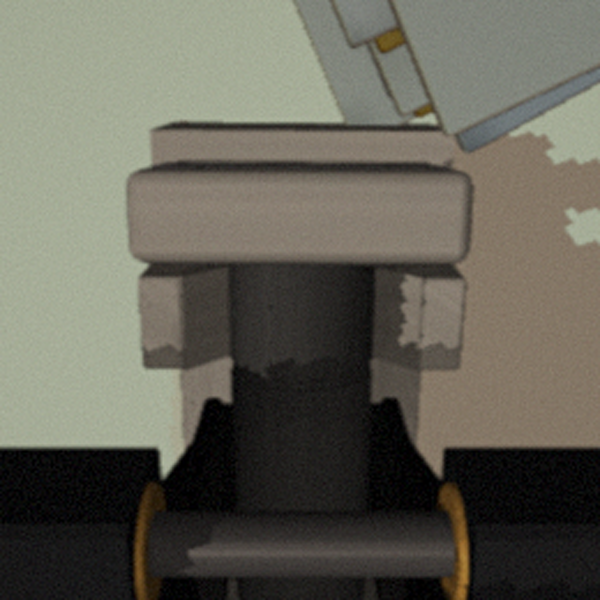

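```bash
python3 - <<'E'
from h import *
k=600/260;o=np.array([.5756,.0063,0]);J=np.array([[.9367,-.3502,0],[.3502,.9367,0],[0,0,1]])
for n,vf,vb in [("w10",137,88),("w12",258,172),("w13",258,170),("w14",260,172)]:
    w=load(n)
    for v in (vf,vb): print(n,(J@(plane(w,130+300/k-.3,60+v/k-.3,.102)-o)).round(4))
w=load("w14"); print("block end edge",(J@(plane(w,130+300/k-.3,60+123/k-.3,.032)-o)).round(4)); print("rest inner edge",(J@(plane(w,130+150/k-.3,60+367/k-.3,.054)-o)).round(4),(J@(plane(w,130+450/k-.3,60+367/k-.3,.054)-o)).round(4))
E
```

```text
w10 [-0.0039  0.0608  0.102 ]
w10 [-0.004   0.0728  0.102 ]
w12 [-0.0015  0.0612  0.102 ]
w12 [-0.0015  0.0725  0.102 ]
w13 [-0.0012  0.0685  0.102 ]
w13 [-0.0011  0.0798  0.102 ]
w14 [-0.001   0.0684  0.102 ]
w14 [-0.001   0.0796  0.102 ]
block end edge [-0.0008  0.0816  0.032 ]
rest inner edge [-0.032   0.0342  0.054 ] [0.0299 0.034  0.054 ]
```

```bash
python3 - <<'E'
from h import *
print(workorder.close_job())
E
python3 ft.py
```

```text
the job is handed in; nothing more can be done
None
the job is handed in; nothing more can be done
```

The job is handed in at about 21 s of the 64 s. The stop plate stands in the V-block's slot, and the barrel lies in the V against it, still gripped and pressed down. `close_job` gives no verdict, so the results below are from my own last checks.

- **Plate:** after I let go, the camera put its centre about 1 mm from the slot's and its top near 0.100 m, against 0.102 m expected when home. Only one of the two corner heights I measured supports that closely (0.1016 m and 0.0993 m).
- **Plate lean:** I felt no contact while moving the barrel up to the plate. The pictures show it had pushed the plate back about 7 mm at the top, a lean of roughly 0.08 rad against the 0.2 rad allowed. I left it like that and estimated, but did not measure, that the foot is still well within 6 mm of the slot floor.
- **Barrel position:** it sits within about 1 mm sideways and 0.1 mm in height of the seat. It is 5.7 mm along +y, inside the expected 0 to 7 mm, and touches the plate.
- **Press:** the wrist read about 9.3 N up and 2 N sideways. With the barrel's weight, that works out to roughly 6 and 9 N on the two V faces. I set the grip to 50 N, and the opening stayed steady at 29 mm.
- **Other things:** the arm never came near the loose items that I could see. I did not measure their positions again at the end.

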